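Build up a sprocket stack on its stand

TASK

Build the sprocket cluster on the stand's post: the largest sprocket goes on first, then the middle-sized, then the smallest, each with its collar side up and pushed fully down, and last the plain toothless ring on top. Everything must sit flat and be let go; leave the tyre lever, spanner and hex key lying where they are.

Things in the scene. Friction and masses are not known exactly. Their poses are not given: they have to be found in the camera images.
- stand: fixed stand: grey round foot 110 mm across, 10 mm high; dark seat shoulder 50 mm across up to z = 22 mm; bare metal post 32 mm in diameter up to 56 mm, tapering to a 16 mm tip at 70 mm. Origin: centre of the foot's underside, z up. Pieces drop over the post with 2 mm play all round, each resting on the collar of the one below: undersides at 22, 36, 50, 64 mm above the origin
- sprocket_large: loose steel largest sprocket, 115 mm over the teeth, plain 36 mm bore, dark round hub collar of 46 mm outside diameter. Toothed plate (rim, six arms): the lowest 4 mm; the collar reaches 14 mm above the underside: grip it above the plate, from above, any yaw. Starts flat on the bench, collar up. Origin: centre of the underside, z up; 160 g
- sprocket_medium: loose steel middle-sized sprocket, 93 mm over the teeth, plain 36 mm bore, dark round hub collar of 46 mm outside diameter. Toothed plate (rim, six arms): the lowest 4 mm; the collar reaches 14 mm above the underside: grip it above the plate, from above, any yaw. Starts flat on the bench, collar up. Origin: centre of the underside, z up; 120 g
- sprocket_small: loose steel smallest sprocket, 71 mm over the teeth, plain 36 mm bore, dark round hub collar of 46 mm outside diameter. Toothed plate (rim, six arms): the lowest 4 mm; the collar reaches 14 mm above the underside: grip it above the plate, from above, any yaw. Starts flat on the bench, collar up. Origin: centre of the underside, z up; 90 g
- lock_collar: loose plain bright ring without teeth, 46 mm outside diameter (47 over the fine ribs), 36 mm bore, 16 mm high, 60 g; same either way up. Starts flat on the bench; grip across the outside, any yaw. Origin: centre of the underside, z up. On the finished stack the post's taper reaches 6 mm into it
- tyre_lever: loose blue plastic tyre lever, 15 x 122 x 9 mm, lying flat on the bench; not part of the job. Origin: centre of the underside, long axis along its y
- spanner: loose thin spanner with a blue grip, 28 x 167 x 12 mm, lying flat on the bench; not part of the job. Origin: centre of the underside, long axis along its y
- hex_key: loose grey L-shaped hex key, 35 x 108 x 6 mm, lying flat on the bench; not part of the job. Origin: centre of the underside, long axis along its y

How it is judged:
On the way, in this order (a step that is already met when the one before it is completed fails the run):
1. largest sprocket fully down on the post and let go (horizontal distance between sprocket_large and stand below 0.006 m and z of sprocket_large in the frame of stand between 0.018 and 0.026 m and angle between sprocket_large's own z axis and vertical below 0.1 rad and contact force between sprocket_large and the fingers below 0.3 N), for 0.2 s.
2. then the middle-sized sprocket fully down on the post and let go (horizontal distance between sprocket_medium and stand below 0.006 m and z of sprocket_medium in the frame of stand between 0.032 and 0.04 m and angle between sprocket_medium's own z axis and vertical below 0.1 rad and contact force between sprocket_medium and the fingers below 0.3 N), for 0.2 s.
3. then the smallest sprocket fully down on the post and let go (horizontal distance between sprocket_small and stand below 0.006 m and z of sprocket_small in the frame of stand between 0.046 and 0.054 m and angle between sprocket_small's own z axis and vertical below 0.1 rad and contact force between sprocket_small and the fingers below 0.3 N), for 0.2 s.
At the end, for the whole second after the job is handed in: From the seat up: largest, middle-sized, smallest sprocket (each within 6 mm of the post's axis, collar up) and the plain ring (within 8 mm, either face up), undersides at 22, 36, 50 and 64 mm above the stand's origin within 4 mm, tilted less than 0.1 rad, released and at rest (all of step 1 and all of step 2 and all of step 3 and linear speed of each of sprocket_large, sprocket_medium, sprocket_small, lock_collar below 0.01 m/s and horizontal distance between lock_collar and stand below 0.008 m and contact force between lock_collar and the fingers below 0.3 N and ((z of lock_collar in the frame of stand between 0.06 and 0.068 m and angle between lock_collar's own z axis and vertical below 0.1 rad) or (z of lock_collar in the frame of stand between 0.076 and 0.084 m and angle between lock_collar's own z axis and vertical above 3.04 rad))); the robot touches nothing.
It fails at once if tyre lever shifted more than 30 mm (distance of tyre_lever from where it was at the start of the episode above 0.03 m).
It fails at once if spanner shifted more than 30 mm (distance of spanner from where it was at the start of the episode above 0.03 m).
It fails at once if hex key shifted more than 30 mm (distance of hex_key from where it was at the start of the episode above 0.03 m).
It also fails if it takes over 99 s, if anything falls off the work surface, if the arm or the gripper's body presses on something with over 40 N, if the wrist force passes 120 N, or if a joint passes its speed limit or range.

ROBOT

A 7-joint arm with a two-finger parallel gripper is mounted at the origin on a cart in front of the work surface, level with it; the furniture and walls round the work are solid. World frame = base frame: x ahead of the robot, y to its left, z up, the work surface at z = 0. Lengths are in m, angles in rad, forces in N, time in s.
With the tool pointing down it reaches from about 0.425 to 0.95 m from the base axis. Payload 4.7 kg.
Tool frame: the origin (TCP) lies between the finger pads; the fingertips stand 25 mm ahead of it and the grasp point (between the pads) lies 6 mm ahead of it; z points along the fingers, y is the line along which they close (so a half turn about z gives the same grasp; the last joint's range is limited). The gripper opens to 85 mm and grips with 20 to 120 N. Pads are 22 mm wide; open, the fingers measure 114 mm over their backs; the gripper's body (76 mm by 85 mm) begins 54 mm behind the grasp point. The pads swing forward as they close: fully open they stand 13 mm farther back than shut.
Start: joints at [-1.216, 0.469, -0.049, 1.532, 0.024, 1.141, -0.082], TCP at [0.253, 0.626, 0.256] pointing down, gripper open.
Joint ranges: [-2.59, 2.59], [-0.33, 1.99], [-1.39, 1.29], [0.1, 2.45], [-1.04, 4.18], [0.21, 1.99], [-2.66, 2.66]. Speed limits (rad/s): [2.57, 2.57, 3.14, 3.14, 3.14, 3.14, 3.14].

INTERFACE

Orientations are given as a 3x3 rotation matrix whose columns are the frame's x, y, z axes.
In Python, from rig import * gives the robot as it stands. Calls block until the motion is done:
- movep(position, orientation): joint-space move of the TCP to a pose.
- move_l(position, attitude=None, feed=0.15, until_force=None): straight line of the TCP; attitude=None keeps the orientation; feed is the mean speed in m/s. With until_force (N) it stops when the force on the tool has changed by that much, and returns True; else False.
- move_joints(angles): joint-space move.
- command_gripper(opening, newtons=None): finger opening in m; newtons is the grip in N (None keeps the last); returns when the fingers have stopped.
- sleep(seconds).
- inverse_kinematics(position, orientation): joint angles nearest the present ones, or None.
- sense(): the state.
- camera(name): name is "side" or "top"; returns (picture, depth): 420x560x3 uint8, red, green, blue; 420x560 float32, m along the optical axis (not along the pixel's ray), 0 where there is no reading.
- camera_params(name): a dict with "K" (3x3 intrinsics, pixels), "position" and "rotation" of the camera in the world. Camera axes: x right, y down, z forward; pixel columns grow to the right and rows downward; lengths in m; the calibration is good to about 2 mm. A picture is of the moment at which its call begins. camera_params takes no time and is no camera call.
A pose or a line that the arm cannot do raises Unreachable and nothing moves.
- finish_job(): hands the job in; it is judged then, once.
The state is a dict: "time_s": time; "joint_pos": joint angles; "qd": joint speeds; "joint_efforts": joint torques, N m; "position": TCP position; "tcp_rot": TCP orientation; "wrist_force": force on the tool from outside, world axes, zero at the start; "ft_torque": the same for the moment, N m; "finger_gap": finger opening in m; "gripper_force": force on a finger pad.
Only numpy, scipy, OpenCV 4.12 (cv2) and the standard library are available. Lean on these libraries where they do the work, as an engineer would, in place of code of your own. Each camera call takes 0.05 s, during which the arm holds its last target. There are 200 camera calls.

## Working session

There is one attempt and no reset: what is moved stays moved. The work goes in short steps, each a Python script; the robot and the scene stay as the last script left them, time stands still between calls to the robot, and variables do not carry over. Pictures are saved under pics/ and viewed, at most 14 in all, crops included, and the job is handed in when it is done.

```bash
mkdir -p pics
python3 - <<'E'
from rig import *
import cv2,numpy as np
for n in("top","side"):
    p,d=camera(n); cv2.imwrite(f"pics/{n}0.png",p[:,:,::-1]); np.save(f"pics/{n}0.npy",d)
    c=camera_params(n); print(n,c["K"],c["position"],c["rotation"])
print(sense()["tcp_rot"],sense()["position"])
E
```

```text
top [[534.07813923   0.         287.79087794]
 [  0.         534.07813923 205.02519242]
 [  0.           0.           1.        ]] [ 0.37244543 -0.01799694  1.26974751] [[ 0.00653003 -0.99216578  0.12475747]
 [-0.9999381  -0.00535481  0.00975306]
 [-0.0090086  -0.12481344 -0.99213933]]
side [[520.11253022   0.         272.86314492]
 [  0.         520.11253022 212.10551545]
 [  0.           0.           1.        ]] [ 0.29737324 -0.66890375  1.26535957] [[ 0.93800674 -0.30447782  0.16563999]
 [-0.34654469 -0.81403747  0.46610061]
 [-0.00708013 -0.49460717 -0.86908781]]
[[-9.27258210e-01  3.74421990e-01 -6.21084772e-04]
 [ 3.74422502e-01  9.27256703e-01 -1.67204942e-03]
 [-5.01470525e-05 -1.78296966e-03 -9.99998409e-01]] [0.25255537 0.62544317 0.2553571 ]
```

View pics/top0.png

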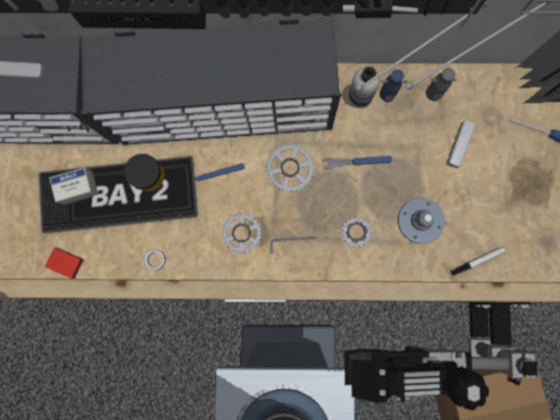

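View pics/side0.png

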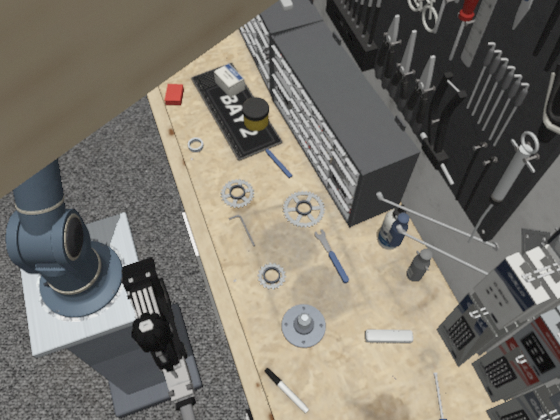

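The top view shows the large sprocket at (290,167), medium at (241,233), small at (357,232), ring at (155,260) and stand at (422,220). The side view agrees. The gripper appears at image right (−y), but the state says y=+0.626, so I'll check that before trusting either.

```bash
cat > h.py <<'E'
from rig import *
import cv2,numpy as np
def px2w(n,u,v,depth):
    c=camera_params(n);K=np.array(c["K"]);R=np.array(c["rotation"])
    r=R@np.linalg.solve(K,np.array([u,v,1.]));return np.array(c["position"])+r*depth
def plane(n,u,v,z):
    c=camera_params(n);p=np.array(c["position"]);r=px2w(n,u,v,1)-p
    return p+r*(z-p[2])/r[2]
def proj(n,P):
    c=camera_params(n);q=np.array(c["K"])@np.array(c["rotation"]).T@(np.array(P)-c["position"]);return q[:2]/q[2]
E
python3 - <<'E'
from h import *
s=sense();P=s["position"]
for n in("top","side"):
    print(n,proj(n,P),proj(n,[P[0],-P[1],P[2]]))
d=np.load("pics/top0.npy");e=np.load("pics/side0.npy")
for u,v in[(490,330),(470,390),(400,375),(285,410),(290,167),(241,233),(422,222),(250,360),(422,250),(100,100)]:print("top",u,v,d[v,u],px2w("top",u,v,d[v,u]).round(3))
for u,v in[(180,385),(145,290),(305,315),(304,190),(237,180)]:print("side",u,v,e[v,u],px2w("side",u,v,e[v,u]).round(3))
print(s)
E
```

```text
top [-52.14270118 334.62700501] [621.48383233 339.86125038]
side [102.23823009  21.3598529 ] [243.69295696 491.15023766]
top 490 330 1.2929331 [ 0.237 -0.496 -0.055]
top 470 390 0.8857958 [ 0.181 -0.313  0.35 ]
top 400 375 0.95667106 [ 0.191 -0.211  0.281]
top 285 410 1.191725 [ 0.067 -0.003  0.03 ]
top 290 167 1.2933639 [ 0.625 -0.01  -0.002]
top 241 233 1.2693667 [0.464 0.105 0.003]
top 422 222 1.2122889 [ 0.487 -0.311  0.059]
top 250 360 1.6032089 [ 0.11   0.109 -0.378]
top 422 250 1.2647017 [ 0.427 -0.324 -0.001]
top 100 100 1.0504503 [0.706 0.363 0.257]
side 180 385 1.1629704 [ 0.178 -0.37   0.065]
side 145 290 1.0464224 [ 0.182 -0.22   0.28 ]
side 305 315 1.2386771 [ 0.5   -0.318  0.067]
side 304 190 1.4871999 [0.646 0.045 0.003]
side 237 180 1.5055479 [0.478 0.144 0.004]
{'time_s': 0.1, 'joint_pos': array([-1.21588532,  0.46936568, -0.04860045,  1.5335885 ,  0.02408858,
        1.1410072 , -0.0822924 ]), 'qd': array([ 1.38038746e-03, -2.76414746e-03, -1.71832334e-03, -2.50509183e-03,
       -2.92536468e-05,  7.19896773e-04, -1.21109884e-03]), 'joint_efforts': array([ 8.57979521e-04, -5.11513746e+01, -4.68372821e-02, -2.38387907e+01,
        1.07704994e-02,  4.36592949e-03, -1.58596430e-05]), 'position': array([0.25255537, 0.62544317, 0.2553571 ]), 'tcp_rot': array([[-9.27258210e-01,  3.74421990e-01, -6.21084772e-04],
       [ 3.74422502e-01,  9.27256703e-01, -1.67204942e-03],
       [-5.01470525e-05, -1.78296966e-03, -9.99998409e-01]]), 'wrist_force': array([0.51084877, 0.60661644, 0.01395308]), 'ft_torque': array([ 0.03361955, -0.00281428, -0.0188834 ]), 'gripper_force': 0.0, 'finger_gap': 0.0852214228962821}
```

The gripper isn't in either view. The robot points to +y out of frame, and the dark object at (400,375) is parked gear. Next I'll look at enlarged crops of the pieces.

Run:
```python
from h import *
C={"top":[(290,167),(241,233),(357,232),(155,260),(422,220)],"side":[(304,209),(237,193),(271,276),(196,145),(304,323)]}
rows=[]
for n in C:
    im=cv2.imread(f"pics/{n}0.png"); r=[]
    for u,v in C[n]: r.append(cv2.resize(im[v-26:v+26,u-26:u+26],(156,156),interpolation=cv2.INTER_CUBIC))
    rows.append(np.hstack(r))
cv2.imwrite("pics/c0.png",np.vstack(rows))
d=np.load("pics/top0.npy");e=np.load("pics/side0.npy")
for u,v in[(250,140),(290,128),(330,128),(290,120),(290,135),(143,172)]:print("top",u,v,px2w("top",u,v,d[v,u]).round(3))
for u,v in[(100,80),(200,20),(30,150),(40,220),(350,215)]:print("side",u,v,px2w("side",u,v,e[v,u]).round(3))
for i in range(5):print(plane("top",*C["top"][i],.014).round(3),plane("side",*C["side"][i],.014).round(3))
```

```text
top 250 140 [0.69  0.087 0.006]
top 290 128 [ 0.702 -0.01   0.071]
top 330 128 [ 0.715 -0.105  0.027]
top 290 120 [ 0.703 -0.01   0.133]
top 290 135 [ 0.704 -0.01  -0.   ]
top 143 172 [0.597 0.324 0.074]
side 100 80 [ 0.292 -0.606  1.206]
side 200 20 [ 0.31  -0.596  1.204]
side 30 150 [ 0.279 -0.612  1.203]
side 40 220 [ 0.019 -0.014  0.325]
side 350 215 [ 0.714 -0.105  0.064]
[ 0.622 -0.01   0.014] [ 0.62  -0.019  0.014]
[0.463 0.104 0.014] [0.462 0.096 0.014]
[ 0.467 -0.169  0.014] [ 0.465 -0.175  0.014]
[0.399 0.305 0.014] [0.401 0.299 0.014]
[ 0.496 -0.322  0.014] [ 0.499 -0.32   0.014]
```

View pics/c0.png

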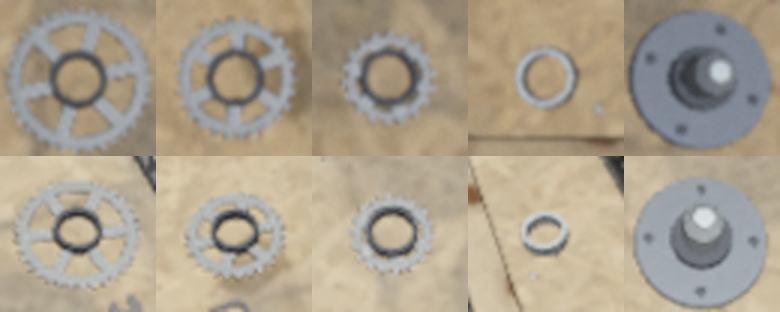

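Crops show all pieces collar up and clear of each other, with the hubs dark. I'll segment grey against tan and fit ellipses to the hulls in both views.

Run:
```python
from h import *
N=["large","medium","small","ring","stand"];Z=[.003,.003,.003,.008,.006]
C={"top":[(290,167),(241,233),(357,232),(155,260),(422,220)],"side":[(304,209),(237,193),(271,276),(196,145),(304,325)]}
R=[24,21,17,12,25]
for n in C:
    im=cv2.imread(f"pics/{n}0.png");S=cv2.cvtColor(im,cv2.COLOR_BGR2HSV)[:,:,1].astype(int)
    for i,(u,v) in enumerate(C[n]):
        r=R[i]+4
        m=np.zeros(S.shape,np.uint8);m[v-r:v+r+1,u-r:u+r+1]=S[v-r:v+r+1,u-r:u+r+1]<55
        k,l,st,ce=cv2.connectedComponentsWithStats(m)
        j=1+np.argmax(st[1:,4]);pts=cv2.findNonZero((l==j).astype(np.uint8))
        h=cv2.convexHull(pts);M=cv2.moments(h);c=(M["m10"]/M["m00"],M["m01"]/M["m00"])
        print(n,N[i],st[j],np.round(c,1),plane(n,*c,Z[i]).round(4))
```

```text
top large [ 265  140   54   56 1485] [292. 169.] [ 0.6193 -0.015   0.003 ]
top medium [221 213  42  41 912] [241.4 232.8] [0.4645 0.1043 0.003 ]
top small [336 215  40  33 680] [355.8 231.6] [ 0.4691 -0.1673  0.003 ]
top ring [144 249  22  21 219] [154.5 259.2] [0.4007 0.3077 0.008 ]
top stand [ 393  191   53   53 1853] [418.5 217.3] [ 0.5036 -0.3159  0.006 ]
side large [ 276  181   57   57 2719] [304.3 209.3] [ 0.6236 -0.0143  0.003 ]
side medium [212 168  49  51 929] [236.4 193. ] [0.4621 0.1033 0.003 ]
side small [ 250  255   43   43 1671] [271. 276.] [ 0.4669 -0.1702  0.003 ]
side ring [183 136  30  26 382] [198.6 148.4] [0.4048 0.2891 0.008 ]
side stand [ 275  296   59   59 3039] [303.9 324.9] [ 0.498  -0.3223  0.006 ]
```

```bash
cat >> h.py <<'E'
def fit(im,u,v,r,thr=None):
    b=cv2.cvtColor(im,cv2.COLOR_RGB2LAB)[:,:,2]
    w=cv2.resize(b[v-r:v+r+1,u-r:u+r+1],None,fx=4,fy=4,interpolation=cv2.INTER_CUBIC)
    t,m=cv2.threshold(w,0,255,cv2.THRESH_BINARY_INV+cv2.THRESH_OTSU)
    k,l,st,_=cv2.connectedComponentsWithStats(m);j=1+np.argmax(st[1:,4])
    h=cv2.convexHull(cv2.findNonZero((l==j).astype(np.uint8)))
    M=cv2.moments(h);c=np.array([M["m10"],M["m01"]])/M["m00"]
    return (c+.5)/4-.5+[u-r,v-r],np.array(st[j][:4])/4,t
E
python3 - <<'E'
from h import *
N=["large","medium","small","ring","stand"];Z=[.003,.003,.003,.008,.006]
C={"top":[(290,167),(241,233),(357,232),(155,260),(422,220)],"side":[(304,209),(237,193),(271,276),(196,145),(304,325)]}
R=[27,23,19,13,28]
for n in C:
    im=cv2.imread(f"pics/{n}0.png")[:,:,::-1].copy()
    for i,(u,v) in enumerate(C[n]):
        c,bb,t=fit(im,u,v,R[i]); print(n,N[i],c.round(1),bb,t,plane(n,*c,Z[i]).round(4))
E
```

```text
top large [289.8 167.5] [ 2.75  3.5  49.   48.75] 135.0 [ 0.623  -0.0098  0.003 ]
top medium [241.5 232.7] [ 3.75  3.   40.75 40.5 ] 137.0 [0.4648 0.1042 0.003 ]
top small [356.1 231.5] [ 2.75  3.25 31.5  31.5 ] 135.0 [ 0.4692 -0.168   0.003 ]
top ring [154.6 259.4] [ 2.5   2.5  21.25 20.75] 137.0 [0.4003 0.3074 0.008 ]
top stand [420.9 220.1] [ 4.    5.5  47.   46.25] 132.0 [ 0.497  -0.3215  0.006 ]
side large [303.5 208.7] [ 6.    9.   42.25 36.75] 135.0 [ 0.6221 -0.0117  0.003 ]
side medium [237. 193.] [ 6.5  9.  34.  29. ] 137.0 [0.4637 0.1028 0.003 ]
side small [271.3 275.6] [ 5.5   5.5  28.75 27.  ] 135.0 [ 0.4681 -0.1694  0.003 ]
side ring [195.2 144.4] [ 4.5   5.25 16.   15.  ] 136.0 [0.3994 0.3073 0.008 ]
side stand [303.2 325.4] [ 5.5   7.   44.25 43.75] 133.0 [ 0.4959 -0.3228  0.006 ]
```

Two views agree within 2 mm. I'll hover over the ring at a safe height and confirm the arm shows up where expected, then hover over the large sprocket.

```bash
cat >> h.py <<'E'
P=dict(large=(.6225,-.0108),medium=(.4643,.1035),small=(.4687,-.1687),ring=(.3998,.3073),stand=(.4965,-.322))
def rot(xy,off=0):
    a=np.arctan2(xy[1],xy[0])+off
    y=np.array([np.cos(a),np.sin(a),0]);z=np.array([0,0,-1.]);return np.column_stack([np.cross(y,z),y,z])
def at(xy,z): return [xy[0],xy[1],z]
E
python3 - <<'E'
from h import *
movep(at(P["ring"],.33),rot(P["ring"]))
for n in("top",):
    p,d=camera(n);cv2.imwrite(f"pics/{n}1.png",p[:,:,::-1])
s=sense();print(s["time_s"],s["joint_pos"].round(2),s["position"],proj("top",s["position"]))
print(P["ring"],rot(P["ring"]).round(2))
for k in P:
  for off in(0,np.pi/2,-np.pi/2):
    q=inverse_kinematics(at(P[k],.035 if k!="stand" else .1),rot(P[k],off));print(k,off,None if q is None else np.round(q,2))
E
```

```text
1.4917 [-0.89  0.12  0.16  1.84 -0.02  1.18 -0.06] [0.39897956 0.30915704 0.32954191] [106.70291309 255.78374854]
(0.3998, 0.3073) [[-0.61  0.79  0.  ]
 [ 0.79  0.61  0.  ]
 [ 0.    0.   -1.  ]]
large 0 [-0.33  0.67  0.39  1.85 -0.38  0.69  0.26]
large 1.5707963267948966 [-0.2   0.65  0.21  1.84 -0.21  0.67  1.68]
large -1.5707963267948966 [-0.44  0.71  0.56  1.86 -0.54  0.73 -1.17]
medium 0 [-0.54  0.5   0.29  2.19 -0.3   0.49  0.2 ]
medium 1.5707963267948966 [-0.42  0.48  0.14  2.18 -0.14  0.48  1.62]
medium -1.5707963267948966 [-0.59  0.5   0.36  2.19 -0.36  0.5  -1.31]
small 0 [-0.22  0.58  0.62  2.15 -0.62  0.59  0.51]
small 1.5707963267948966 [-0.04  0.53  0.39  2.14 -0.39  0.53  1.86]
small -1.5707963267948966 [-0.1   0.55  0.46  2.15 -0.46  0.55 -1.21]
ring 0 [-0.83  0.51  0.12  2.12 -0.12  0.52  0.03]
ring 1.5707963267948966 [-0.73  0.51 -0.01  2.11  0.01  0.52  1.48]
ring -1.5707963267948966 [-0.94  0.52  0.25  2.12 -0.25  0.52 -1.42]
stand 0 [-0.01  0.61  0.71  1.91 -0.54  0.82  0.42]
stand 1.5707963267948966 [ 0.    0.6   0.7   1.91 -0.52  0.82  1.98]
stand -1.5707963267948966 [ 0.    0.6   0.7   1.91 -0.52  0.82 -1.17]
```

View pics/top1.png

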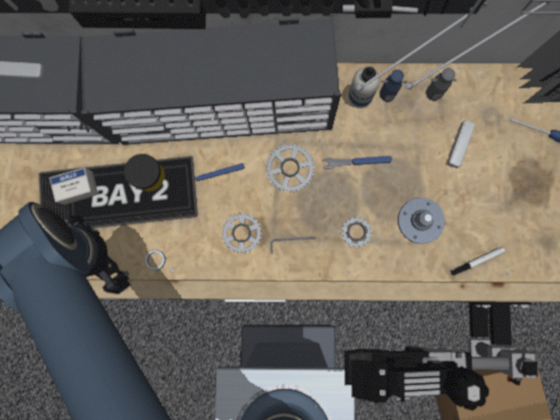

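The arm appears at (105,257) over the ring as projected, so the frames are consistent. Next I'll grasp the large sprocket, squeezing it at two yaws so it centres in the fingers.

```bash
cat >> h.py <<'E'
def st(t):
    s=sense();print(t,round(s["time_s"],1),"pos",s["position"].round(4),"gap",round(s["finger_gap"],4),"gf",round(s["gripper_force"],1),"F",s["wrist_force"].round(1));return s
def pick(k,zg=.031,hover=.12):
    xy=P[k];command_gripper(.062)
    A=rot(xy,np.pi/2);movep(at(xy,hover),A)
    print("hit",move_l(at(xy,zg),until_force=6,feed=.08));st("down")
    command_gripper(.04,25);st("sq1");command_gripper(.062)
    move_l(at(xy,zg+.03));movep(at(xy,zg+.03),rot(xy))
    print("hit",move_l(at(xy,zg),until_force=6,feed=.08))
    command_gripper(.03,60);st("grip")
    move_l(at(xy,.17));st("lift")
E
python3 - <<'E'
from h import *
movep(at((.56,-.01),.33),rot(P["large"],np.pi/2))
pick("large")
for n in("top","side"):
    p,d=camera(n);cv2.imwrite(f"pics/{n}2.png",p[:,:,::-1])
a=cv2.imread("pics/side2.png")[40:340,130:430];b=cv2.imread("pics/top2.png")[80:380,160:460];cv2.imwrite("pics/c2.png",np.hstack([b,a]))
E
```

```text
hit False
down 5.5 pos [ 0.623  -0.0109  0.0316] gap 0.0617 gf 0.0 F [-0.3 -0.7 -0.3]
sq1 5.8 pos [ 0.623  -0.0104  0.0321] gap 0.044 gf 25.0 F [-1.4  0.9  5.9]
hit False
grip 8.4 pos [ 0.6228 -0.011   0.0319] gap 0.0422 gf 60.7 F [-0.8 -0.3  5.2]
lift 9.5 pos [ 0.6218 -0.0105  0.1689] gap 0.0422 gf 61.0 F [ 0.6 -0.  -1.8]
```

View pics/c2.png

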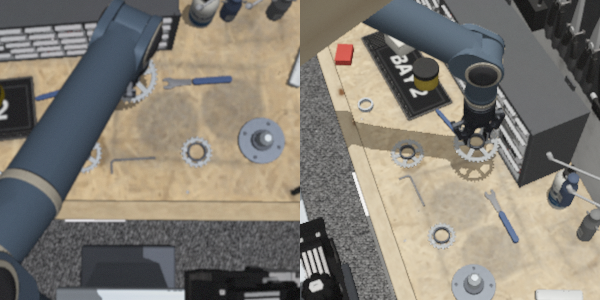

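The large sprocket is held and hangs level at side-crop (475,150). I'll lower it onto the post with a force guard.

```bash
cat >> h.py <<'E'
def lower(zt,hover,xy,f=10):
    movep(at(xy,hover),rot(xy));s0=st("hover")
    h=move_l(at(xy,zt),until_force=f,feed=.04);s=st(f"hit {h}")
    print("dF",(s["wrist_force"]-s0["wrist_force"]).round(1),"T",(s["ft_torque"]-s0["ft_torque"]).round(2))
    return s
E
python3 - <<'E'
from h import *
lower(.053,.13,P["stand"])
E
```

```text
hover 10.9 pos [ 0.498  -0.3204  0.1298] gap 0.042 gf 61.0 F [ 0.5 -0.6 -2.3]
hit False 13.0 pos [ 0.4965 -0.322   0.0539] gap 0.0423 gf 61.8 F [-1.9  2.7  5.1]
dF [-2.4  3.3  7.4] T [ 0.43  0.49 -0.01]
```

```bash
cat >> h.py <<'E'
def release(k):
    command_gripper(.064);sleep(.3);st("open")
    p=sense()["position"];move_l([p[0],p[1],.2]);st("up")
def look(tag):
    # move clear towards robot's left, snap both views of the stand
    for n,(u,v) in(("top",(422,215)),("side",(304,315))):
        p,d=camera(n);cv2.imwrite(f"pics/{n}{tag}.png",p[:,:,::-1])
        cv2.imwrite(f"pics/{n}{tag}c.png",cv2.resize(p[v-40:v+40,u-40:u+40,::-1],(320,320),interpolation=cv2.INTER_CUBIC))
    cv2.imwrite(f"pics/c{tag}.png",np.hstack([cv2.imread(f"pics/{n}{tag}c.png") for n in("top","side")]))
E
python3 - <<'E'
from h import *
release("large")
movep(at(P["medium"],.2),rot(P["medium"],np.pi/2));look("3")
pick("medium")
E
```

```text
open 13.6 pos [ 0.4965 -0.322   0.0529] gap 0.0642 gf 0.0 F [ 0.3 -0.5  0. ]
up 14.7 pos [ 0.4961 -0.3215  0.1991] gap 0.0644 gf 0.0 F [-0.3  0.5 -0.6]
hit False
down 18.3 pos [0.4647 0.1036 0.0314] gap 0.062 gf 0.0 F [-0.   0.3 -0. ]
sq1 18.6 pos [0.4646 0.1038 0.0318] gap 0.0447 gf 24.5 F [-2.4  0.7  6.4]
hit False
grip 21.2 pos [0.4645 0.1034 0.0319] gap 0.0423 gf 59.7 F [-1.1 -1.1  6.7]
lift 22.3 pos [0.4636 0.1036 0.1693] gap 0.0424 gf 60.9 F [-0.8 -0.  -1.9]
```

View pics/c3.png

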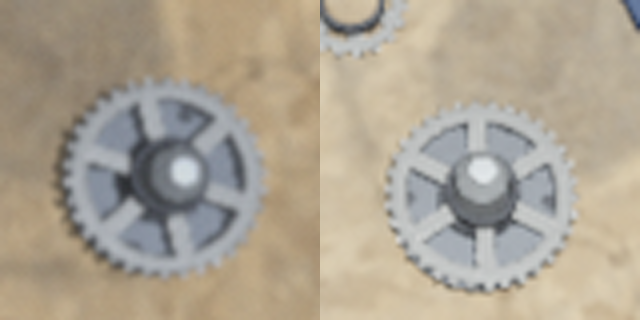

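The large sprocket sits flat around the post in both crops (centre about (165,175) and (482,195)), and the medium one is held. I'll place the medium and pick the small.

Run:
```python
from h import *
S=(.496,-.3213)
s=lower(.067,.15,S)
if s["position"][2]<.0695:
    release("medium")
    movep(at(P["small"],.2),rot(P["small"],np.pi/2))
    movep(at((.47,-.08),.2),rot(P["small"],np.pi/2));look("4")
    pick("small")
```

```text
hover 23.9 pos [ 0.4968 -0.3198  0.1496] gap 0.0425 gf 60.9 F [ 0.8 -0.3 -1. ]
hit False 26.1 pos [ 0.496  -0.3213  0.068 ] gap 0.0421 gf 61.7 F [-0.4  1.3  5.7]
dF [-1.2  1.6  6.7] T [0.38 0.42 0.06]
open 26.8 pos [ 0.496  -0.3213  0.067 ] gap 0.0639 gf 0.0 F [-0.6  0.6  0.1]
up 27.8 pos [ 0.4956 -0.3207  0.1991] gap 0.0639 gf 0.0 F [ 0.5 -0.   0. ]
hit False
down 31.5 pos [ 0.4691 -0.1689  0.0314] gap 0.0621 gf 0.0 F [0.5 0.3 0.7]
sq1 31.8 pos [ 0.4691 -0.1687  0.0318] gap 0.0437 gf 24.8 F [-0.8  1.2  5.3]
hit False
grip 34.4 pos [ 0.4688 -0.169   0.0321] gap 0.0425 gf 59.5 F [-2.5  1.4  8.1]
lift 35.5 pos [ 0.4682 -0.1682  0.1693] gap 0.0423 gf 60.8 F [ 0.3 -1.  -0.3]
```

```bash
ls pics
```

```text
c0.png
c2.png
c3.png
c4.png
side0.npy
side0.png
side2.png
side3.png
side3c.png
side4.png
side4c.png
top0.npy
top0.png
top1.png
top2.png
top3.png
top3c.png
top4.png
top4c.png
```

View pics/c4.png

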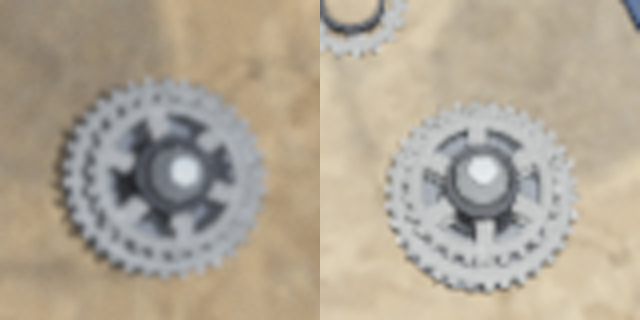

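Run:
```python
from h import *
S=(.4957,-.3209)
s=lower(.081,.16,S)
if s["position"][2]<.0835:
    release("small")
    movep(at((.42,.2),.25),rot(P["ring"],np.pi/2));look("5")
```

```text
hover 36.2 pos [ 0.4949 -0.3211  0.1589] gap 0.0424 gf 60.8 F [ 0.2  0.3 -1.2]
hit True 38.1 pos [ 0.4957 -0.3209  0.0822] gap 0.0421 gf 61.5 F [-0.1 -0.2  5.4]
dF [-0.2 -0.5  6.6] T [0.06 0.14 0.01]
open 38.7 pos [ 0.4951 -0.3202  0.081 ] gap 0.064 gf 0.0 F [-0.5 -0.8  0.4]
up 39.7 pos [ 0.4948 -0.3196  0.1991] gap 0.0641 gf 0.0 F [ 0.3 -0.3  0.6]
```

View pics/c5.png

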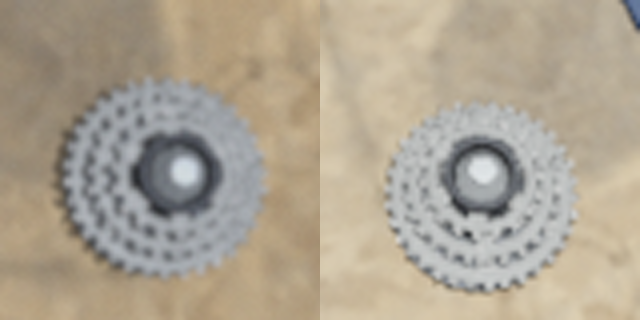

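Three sprockets are nested flat. Last, the ring.

Run:
```python
from h import *
pick("ring",zg=.034)
S=(.4957,-.3209)
movep(at((.47,-.1),.2),rot((.47,-.1)))
s=lower(.0975,.17,S,f=6)
if s["gripper_force"]>20 and s["position"][2]<.1005:
    release("ring")
    movep(at((.42,.2),.25),rot(P["ring"],np.pi/2));sleep(.5);look("6")
    st("end")
```

```text
hit False
down 43.8 pos [0.4001 0.3075 0.0344] gap 0.062 gf 0.0 F [-0.5  0.2 -0.1]
sq1 44.1 pos [0.4    0.3076 0.0348] gap 0.0444 gf 24.6 F [-0.7 -1.   6.1]
hit False
grip 46.8 pos [0.4002 0.3073 0.035 ] gap 0.042 gf 59.6 F [-2.6 -1.1  9.4]
lift 47.9 pos [0.3992 0.3071 0.1694] gap 0.0421 gf 60.7 F [ 0.2  0.  -0.8]
hover 50.3 pos [ 0.4965 -0.319   0.1696] gap 0.0419 gf 60.7 F [ 0.8  0.4 -0.8]
hit True 52.0 pos [ 0.4957 -0.3209  0.0991] gap 0.0421 gf 61.4 F [-0.7  0.1  4.7]
dF [-1.5 -0.3  5.5] T [ 0.11  0.07 -0.04]
open 52.6 pos [ 0.4951 -0.3203  0.098 ] gap 0.0643 gf 0.0 F [ 0.3  0.2 -0.1]
up 53.5 pos [ 0.4948 -0.3196  0.1992] gap 0.0639 gf 0.0 F [ 0.3  0.6 -0.7]
end 56.0 pos [0.42 0.2  0.25] gap 0.0641 gf 0.0 F [ 1.4 -0.7  0.7]
```

View pics/c6.png

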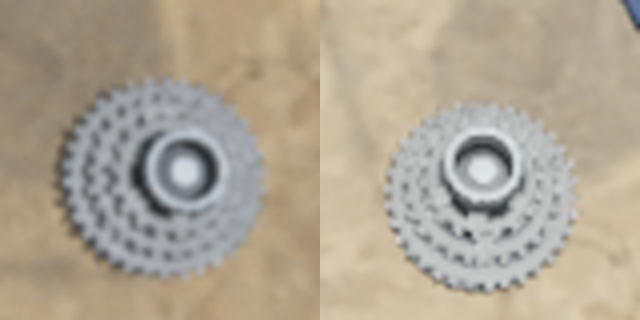

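The ring sits concentric and flat on top, centred on the tip at (185,170) and (482,170).

```bash
python3 -c "
from rig import *
print(finish_job())"
```

```text
the job is handed in; nothing more can be done
None
```

I stacked the large, medium and small sprockets on the post with the plain ring on top, all seated flat and let go, and handed the job in at about 56 s; no verdict came back, and the arm never went near the tyre lever, spanner or hex key, though I didn't measure them again at the end.

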